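Turn the double-ended stake round in its sloping holder

ROBOT

A 6-joint arm with a two-finger parallel gripper is mounted at the origin on the work surface. World frame = base frame: x ahead of the robot, y to its left, z up, the work surface at z = 0. Lengths are in m, angles in rad, forces in N, time in s.
With the tool pointing down it reaches from about 0.3 to 0.85 m from the base axis. Payload 4.2 kg.
Tool frame: the origin (TCP) lies midway between the tips of the shut fingers; the grasp point (between the pads) lies 19 mm behind it; z points along the fingers, y is the direction in which the jaws open and shut (so a half turn about z gives the same grasp; the last joint's range is limited). The gripper opens to 91 mm and grips with 3 to 60 N. Pads are 32 mm wide; open, the fingers measure 118 mm over their backs; the gripper's body (76 mm by 178 mm) begins 60 mm behind the grasp point.
Start: joints at [-1.349, 0.32, 1.565, -0, 1.257, -0.02], TCP at [0.138, -0.558, 0.214] pointing down, gripper open.
Joint ranges: [-3.11, 3.11], [-0.84, 2.01], [0.21, 2.61], [-1.34, 4.49], [0.05, 2.63], [-2.56, 2.56]. Speed limits (rad/s): [2.57, 2.57, 3.14, 3.14, 3.14, 3.14].

INTERFACE

Orientations are given as a rotation vector (axis times angle).
In Python, from workcell import manip, vision gives the robot as it stands. Calls block until the motion is done:
- manip.move_pose(position, orientation): joint-space move of the TCP to a pose.
- manip.move_straight(position, max_speed=0.15, frame=None, max_force=None): straight line of the TCP; frame=None keeps the orientation; max_speed is the mean speed in m/s. With max_force (N) it stops when the force on the tool has changed by that much, and returns True; else False.
- manip.move_j(angles): joint-space move.
- manip.grip(opening): finger opening in m; the grip force is fixed at half the most; returns when the fingers have stopped.
- manip.dwell(seconds).
- manip.inverse_kinematics(position, orientation): joint angles nearest the present ones, or None.
- manip.get_obs(): the state.
- vision.camera(name): name is "side" or "top" or "wrist"; returns a dict with "color" (420x560x3 uint8, red, green, blue), "z_map" (420x560 float32, m along the optical axis (not along the pixel's ray), 0 where there is no reading), "mtx" (3x3 intrinsics, pixels), "R" (3x3) and "t" (3): a world point X has camera coordinates R X + t; the wrist camera has in their place "hand_eye" (4x4, takes a point from camera to tool coordinates, whose origin is the TCP and whose axes are the flange's). Camera axes: x right, y down, z forward; pixel columns grow to the right and rows downward; lengths in m; the calibration is good to about 2 mm. The wrist camera is an equidistant fisheye: a pixel r from the principal point sees the ray r / f radians off the axis. A picture is of the moment at which its call begins: read the wrist's pose just before it.
A pose or a line that the arm cannot do raises manip.IKError and nothing moves.
- manip.sign_off(): hands the job in, once; it reports no verdict.
The state is a dict: "t": time; "qpos": joint angles; "qvel": joint speeds; "joint_torque": joint torques, N m; "position": TCP position; "tool_rot": TCP orientation; "ft_force": force on the tool from outside, world axes, zero at the start; "torque": the same for the moment, N m; "opening": finger opening in m.
Only numpy, scipy, OpenCV 4.12 (cv2) and the standard library are available. Lean on these libraries where they do the work, as an engineer would, in place of code of your own. Each camera call takes 0.05 s, during which the arm holds its last target.

TASK

The double-ended forming stake is clamped in its sloping holder with the mushroom head out at the raised end. Swing the toggle clamp wide open, lift the stake right out, turn it end for end and lay it gently back in both saddles so that the pointed beak is out at the raised end, then shut the clamp fully down on the shank and let go. Leave the vase, the solder spool and the mallet as they stand.

Things in the scene. Friction and masses are not known exactly. Their poses are not given: they have to be found in the camera images.
- cradle: Black cast-iron holder bolted to the bench; frame at the shank centre of a seated stake, 115 mm up. x runs along the seat, 30 deg above level, to the raised end; z square to the slope; clamp on the -y side. Two saddles, x 40 to 62 and -40 to -62 mm, 52 wide; channel 23 wide, floor z -10, walls to z 4, top 7 mm flared. Gap between them; plate top z -48 (y -91 to 31).
- stake: Loose one-piece polished steel stake, 0.5 to 0.78 kg, 200 mm long; origin at the middle of its shank, x axis to the mushroom head, z up as it lies at the start. Shank 20 x 20 mm square, 130 long (x -65 to 65), 6 mm longer than the saddles' overall length of 124. Both heads start with a round shoulder 32 mm across that does not fit into the saddles, so one shoulder lies outside either saddle.
- stake_mushroom (a point): Crown of the stake's mushroom head: a flared round head 43 mm across and 28 long, slightly domed. The point is on the stake's axis 93 mm from the middle of the shank.
- stake_beak (a point): Tip of the stake's other end, the beak: a plain cone 42 mm long narrowing from 32 to 10 mm across. The point is on the stake's axis 107 mm from the middle of the shank.
- clamp (a joint): Toggle clamp handle, rad. 0: shut, handle square to the slope and rubber foot down on a seated shank (goes to -0.06 with no stake); grows to 1.15, wide open, as the handle swings away from the stake. The hold-down bar follows at 1.4 times the angle: at 1.15 it stands straight up beside the saddle (y -55, up to z 62 mm). Stiff hinge, about 2 N at the knob, stays where left.
- clamp_knob (a point): Centre of the black ball knob, 28 mm across, at the end of the clamp handle (a 10 mm rod), 96 mm from the hinge. Shut, it is at x -51.5, y -62, z 102 mm in the cradle's frame. The handle swings in the cradle's y-z plane; x of the point is the hinge direction, z points along the handle to the knob.
- clamp_hinge (a point): Hinge of the clamp handle, at x -51.5, y -62, z 6 mm in the cradle's frame; its axis is the cradle's x. The clamp is 20 mm wide along x and stands beside the lower saddle; its hold-down bar is 10 mm wide and reaches over the shank, foot 13 mm across. The holder's foot plate on the bench is 175 x 135 mm, 10 thick.
- vase: Bystander: plain metal vase with a foot, 134 mm high, 92 mm at the widest, standing; origin at the centre of its underside.
- spool: Bystander: spool of bright solder wire standing on end, 60 mm across and 60 high; origin at the centre of its underside.
- mallet: Bystander: wooden mallet lying on the bench, head 56 mm thick and 90 long (along its y), handle 21 mm thick to 225 mm towards its -x; origin on the bench under the middle of the head.
There are look-alikes about, which are no part of the job. Several things have the shape of the stake; the one meant has the colours described above.

How it is judged:
On the way, in this order (a step that is already met when the one before it is completed fails the run):
1. the clamp handle is swung wide open (beyond 0.8 rad) with the stake still in its saddles (value of joint clamp above 0.8 rad and z of stake in the frame of cradle below 0.01 m), for 0.1 s.
2. the stake is lifted right out, its shank centre more than 35 mm above its seat (z of stake in the frame of cradle above 0.035 m), for 0.1 s.
At the end, for the whole second after the job is handed in: The stake lies at rest in both saddles with its beak at the raised end, shank centre within 6 mm along, 4 mm across and 4 mm in height of the seat and within 0.06 rad of its line; the clamp handle is shut (below 0.05 rad) (x of stake in the frame of cradle between -0.006 and 0.006 m and y of stake in the frame of cradle between -0.004 and 0.004 m and z of stake in the frame of cradle between -0.004 and 0.004 m and x of stake_beak in the frame of cradle above 0.09 m and angle between the x axis of stake and the x axis of cradle, either way round below 0.06 rad and value of joint clamp below 0.05 rad and linear speed of stake below 0.02 m/s); the robot touches nothing.
It fails at once if the stake is dropped or slammed into the holder (more than 100 N between them) (contact force between stake and cradle above 100 N).
It fails at once if the vase is moved more than 25 mm or tipped (distance of vase from where it was at the start of the episode above 0.025 m or angle between vase's own z axis and vertical above 0.3 rad).
It fails at once if the spool is moved more than 25 mm or tipped (distance of spool from where it was at the start of the episode above 0.025 m or angle between spool's own z axis and vertical above 0.3 rad).
It fails at once if the mallet is moved more than 25 mm (distance of mallet from where it was at the start of the episode above 0.025 m).
It also fails if it takes over 67 s, if anything falls off the work surface, if the arm or the gripper's body presses on something with over 40 N, if the wrist force passes 120 N, or if a joint passes its speed limit or range.

## Working session

There is one attempt and no reset: what is moved stays moved. The work goes in short steps, each a Python script; the robot and the scene stay as the last script left them, time stands still between calls to the robot, and variables do not carry over. Pictures are saved under pics/ and viewed, and the job is handed in when it is done.

```bash
ls; mkdir -p pics
python3 - <<'E'
from workcell import manip, vision
import cv2, numpy as np
print(manip.get_obs())
for n in ["side","top","wrist"]:
    c=vision.camera(n)
    cv2.imwrite(f"pics/{n}0.png",c["color"][:,:,::-1]); np.savez(f"/tmp/{n}0.npz",**c)
    print(n,{k:v for k,v in c.items() if k not in("color","z_map")})
E
```

```text
pics
{'t': 0.0, 'qpos': array([-1.34900736e+00,  3.20308605e-01,  1.56565667e+00, -2.35480018e-05,
        1.25739174e+00, -2.00137527e-02]), 'qvel': array([-4.47966158e-04, -4.26580888e-04, -6.19954054e-04,  1.48469713e-03,
        6.62846861e-04, -7.73391479e-05]), 'joint_torque': array([-1.12627797e-03, -4.12468386e+01, -2.31974852e+01,  7.25046219e-02,
        4.55814740e-02, -1.43739530e-04]), 'position': array([ 0.13756259, -0.55779297,  0.21311937]), 'tool_rot': array([-3.11691834e+00, -3.78698087e-01,  3.13952910e-04]), 'ft_force': array([-0.13357893,  0.77090006,  0.34711045]), 'torque': array([0.03266701, 0.00534225, 0.02334195]), 'opening': 0.09101673729462531}
side {'mtx': array([[497.1478433 ,   0.        , 285.52946856],
       [  0.        , 497.1478433 , 210.61877168],
       [  0.        ,   0.        ,   1.        ]]), 'R': array([[-0.83667989, -0.54743757, -0.01669963],
       [-0.38259482,  0.6060156 , -0.69739967],
       [ 0.39190302, -0.57711108, -0.71648784]]), 't': array([0.50144494, 0.3469973 , 1.18152478])}
top {'mtx': array([[509.55298814,   0.        , 281.8507648 ],
       [  0.        , 509.55298814, 212.1654721 ],
       [  0.        ,   0.        ,   1.        ]]), 'R': array([[ 0.01458456, -0.99988079,  0.00506869],
       [-0.97972052, -0.01530325, -0.19978368],
       [ 0.19983744, -0.00205214, -0.97982692]]), 't': array([-0.03158843,  0.61279238,  1.50375843])}
wrist {'mtx': array([[325.1922621 ,   0.        , 280.13823203],
       [  0.        , 325.1922621 , 212.08102533],
       [  0.        ,   0.        ,   1.        ]]), 'hand_eye': array([[ 2.82468666e-04, -9.71412851e-01, -2.37396280e-01,
         6.66259981e-02],
       [ 9.99999892e-01,  1.86958128e-04,  4.24838621e-04,
         2.59875898e-04],
       [-3.68310532e-04, -2.37396374e-01,  9.71412799e-01,
        -1.71525116e-01],
       [ 0.00000000e+00,  0.00000000e+00,  0.00000000e+00,
         1.00000000e+00]])}
```

View pics/side0.png

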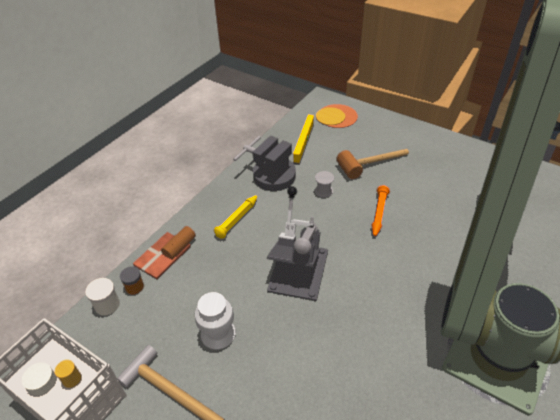

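View pics/top0.png

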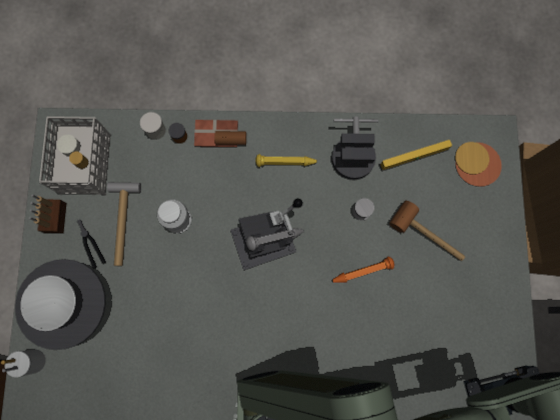

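View pics/wrist0.png

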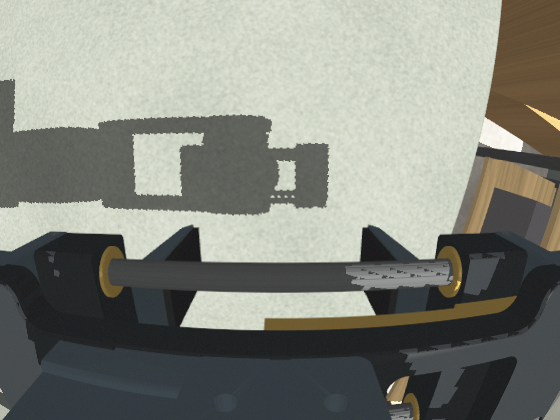

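The side picture shows the stake in the holder at (300,250), with the mushroom head toward +y and the knob at (292,190). The vase is at (215,320), the spool at (323,184) and the mallet at (350,163). The orange and yellow stakes are look-alikes. Next I'll measure.

```bash
cat > h.py <<'E'
import numpy as np, cv2
from scipy.spatial.transform import Rotation as Ro
def cloud(c,box=None):
    z=c["z_map"];v,u=np.mgrid[:z.shape[0],:z.shape[1]]
    K=c["mtx"];P=np.stack([(u-K[0,2])/K[0,0]*z,(v-K[1,2])/K[1,1]*z,z],-1)
    W=(P-c["t"])@c["R"]   # R^T (P-t)
    W[z==0]=np.nan
    return W
def proj(c,X):
    p=np.asarray(X)@c["R"].T+c["t"];q=p@c["mtx"].T
    return q[...,:2]/q[...,2:]
E
python3 - <<'E'
from h import *
for n in ["side","top"]:
    c=dict(np.load(f"/tmp/{n}0.npz"));W=cloud(c)
    pts={"side":dict(crown=(302,246),knob=(292,190),vase=(212,300),spool=(323,177),mal=(350,163),plate=(270,288),plate2=(320,292)),"top":dict(crown=(252,243),knob=(297,203),bar=(280,217),tip=(299,231),spool=(363,208),vase=(172,213),mal=(403,217),pl1=(236,238),pl2=(245,264),pl3=(294,256))}[n]
    for k,(u,v) in pts.items(): print(n,k,W[v,u].round(3),c["color"][v,u])
    if n=="side": s=c["color"][180:310,230:360]
    else: s=c["color"][190:280,220:320]
    s=cv2.resize(s,None,fx=6 if n=="top" else 4.6,fy=6 if n=="top" else 4.6,interpolation=cv2.INTER_CUBIC)
    cv2.imwrite(f"pics/{n}0z.png",s[:,:,::-1])
E
```

```text
side crown [0.501 0.072 0.161] [143 135 136]
side knob [ 0.613 -0.059  0.189] [50 49 51]
side vase [0.602 0.302 0.133] [234 231 230]
side spool [ 0.639 -0.275  0.058] [178 171 169]
side mal [ 0.601 -0.383  0.055] [166 105  59]
side plate [0.56  0.135 0.015] [76 74 76]
side plate2 [0.447 0.066 0.   ] [155 156 147]
top crown [0.501 0.061 0.168] [109 107 107]
top knob [ 0.614 -0.065  0.189] [23 23 25]
top bar [ 0.591 -0.017  0.1  ] [93 94 93]
top tip [ 0.553 -0.075  0.074] [94 92 92]
top spool [ 0.63  -0.272  0.063] [126 124 124]
top vase [0.591 0.299 0.132] [176 177 176]
top mal [ 0.604 -0.395  0.059] [100  67  43]
top pl1 [0.539 0.12  0.01 ] [65 64 66]
top pl2 [0.457 0.089 0.018] [68 67 70]
top pl3 [ 0.485 -0.063  0.004] [92 95 92]
```

View pics/side0z.png

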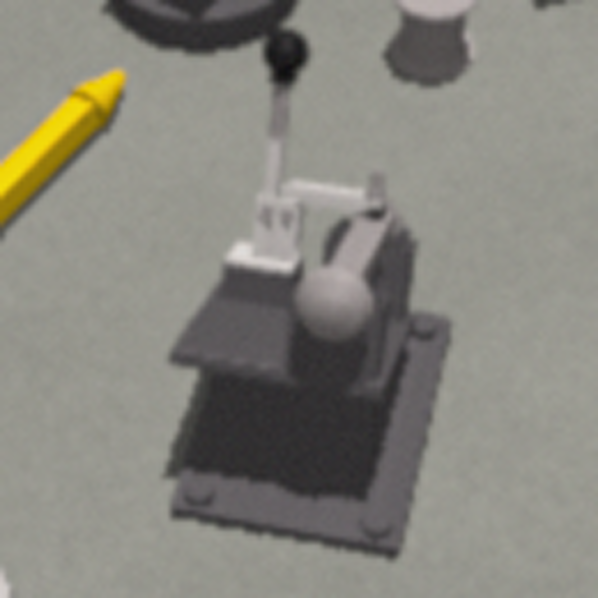

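View pics/top0z.png

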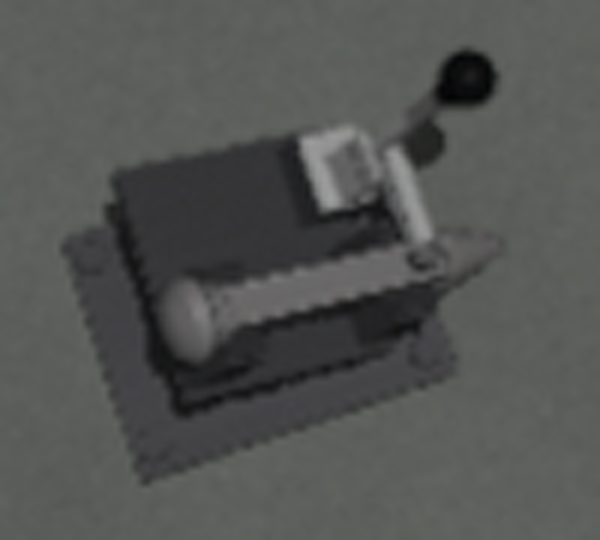

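```bash
cat >> h.py <<'E'
def cradle(p):
    x,y,yaw=p[:3]
    return Ro.from_euler("ZY",[yaw,-np.pi/6]).as_matrix(), np.array([x,y,0.115])
def cw(p,P):
    R,o=cradle(p); return np.asarray(P)@R.T+o
E
python3 - <<'E'
from h import *
from scipy.optimize import least_squares
T=dict(np.load("/tmp/top0.npz"));S=dict(np.load("/tmp/side0.npz"))
W=np.concatenate([cloud(T)[190:280,220:320].reshape(-1,3),cloud(S)[180:310,230:360].reshape(-1,3)])
src=np.r_[np.zeros(9000),np.ones(len(W)-9000)]
knob=[-.0515,-.062,.102]
def res(p):
    r=[proj(T,cw(p,knob))-[297.4,202.4],proj(S,cw(p,knob))-[291.8,190.8],
       proj(T,cw(p,[-.107+p[3],0,0]))-[303.3,230.2]]
    C=cw(p,[.07+p[3],0,0]) # mushroom
    return np.concatenate(r+[[p[3]*100]])
s=least_squares(res,[.53,0,1.8,0]);print(s.x,np.degrees(s.x[2]),s.fun.round(1))
p=s.x
# refine with shank cloud
def loc(p): 
    R,o=cradle(p);return (W-o)@R
for it in range(4):
    L=loc(p)
    m=(abs(L[:,0])<.03)&(abs(L[:,1])<.009)&(abs(L[:,2]-.01)<.008)
    for k in (0,1):
        q=L[m&(src==k)];print(k,len(q),"z med",np.median(q[:,2]).round(4))
    mm=(abs(L[:,0])<.035)&(L[:,2]>-.005)&(L[:,2]<.015)&(abs(L[:,1])<.02)
    q=L[mm]; print("y range by x"); 
    for a in np.arange(-.03,.03,.01):
        for k in (0,1):
            z=L[mm&(src==k)&(L[:,0]>=a)&(L[:,0]<a+.01)]
            print(k,round(a,3),len(z),z[:,1].min().round(4),z[:,1].max().round(4),end=" ; ")
    break
k=W[(np.linalg.norm(W-cw(p,knob),axis=1)<.022)]
from numpy.linalg import norm
f=least_squares(lambda c:norm(k-c,axis=1)-.014,cw(p,knob),loss="soft_l1",f_scale=.002);print("\nknob pred",cw(p,knob),"sphere fit",f.x,len(k))
print("crown pred",cw(p,[.093,0,0]),"tip",cw(p,[-.107,0,0]))
E
```

```text
[ 5.23682212e-01 -2.01365625e-03  1.96955771e+00 -7.54790637e-04] 112.84734410085811 [ 0.   0.3  0.3 -0.  -0.2 -0.6 -0.1]
0 89 z med 0.0063
1 44 z med 0.0084
y range by x
0 -0.03 20 -0.0127 0.0073 ; 1 -0.03 12 -0.0124 0.0066 ; 0 -0.02 20 -0.0108 0.0075 ; 1 -0.02 10 -0.0114 0.0053 ; 0 -0.01 23 -0.0128 0.0079 ; 1 -0.01 15 -0.0149 0.0045 ; 0 0.0 24 -0.0135 0.0068 ; 1 0.0 8 -0.0118 0.0045 ; 0 0.01 21 -0.0142 0.0053 ; 1 0.01 13 -0.015 0.005 ; 0 0.02 22 -0.0125 0.0056 ; 1 0.02 8 -0.0112 0.0045 ; 
knob pred [ 0.61793728 -0.06604023  0.17758459] sphere fit [ 0.61846559 -0.06535239  0.17565903] 171
crown pred [0.49241023 0.07220772 0.1615    ] tip [ 0.55966181 -0.08740814  0.0615    ]
```

```bash
cat >> h.py <<'E'
def ray(c,uv,z):
    K=c["mtx"];d=np.array([(uv[0]-K[0,2])/K[0,0],(uv[1]-K[1,2])/K[1,1],1])@c["R"];o=-c["t"]@c["R"]
    return o+d*(z-o[2])/d[2]
E
python3 - <<'E'
from h import *
from scipy.optimize import least_squares
T=dict(np.load("/tmp/top0.npz"));S=dict(np.load("/tmp/side0.npz"))
cz=lambda u,v:(220+u/6-.42,190+v/6-.42)
sz=lambda u,v:(230+u/4.6-.4,180+v/4.6-.4)
A,B,C=[ray(T,cz(*q),.01) for q in((65,245),(145,483),(457,372))]
A2,B2,C2=[ray(S,sz(*q),.01) for q in((172,513),(398,553),(450,318))]
for a,b,c in((A,B,C),(A2,B2,C2)):
    print(a,b,c,np.linalg.norm(a-b),np.linalg.norm(b-c),np.degrees(np.arctan2(*(b-c)[1::-1])),np.degrees(np.arctan2(*(b-a)[1::-1]))+180)
# shank: steel-ish points with plane z
for k,c,sl in((0,T,np.s_[190:280,220:320]),(1,S,np.s_[180:310,230:360])):
    W=cloud(c)[sl].reshape(-1,3);col=c["color"][sl].reshape(-1,3).mean(1)
    R,o=cradle([.5237,-.002,np.radians(109)]);L=(W-o)@R
    m=(abs(L[:,0])<.04)&(abs(L[:,1])<.025)&(L[:,2]>-.0)&(L[:,2]<.02)
    q=L[m];print(k,len(q));
    pf=np.polyfit(q[:,0],q[:,1],1);print("line",pf,"z",np.median(q[:,2]))
    mm=(L[:,0]>.07)&(L[:,0]<.11)&(abs(L[:,1])<.03)&(abs(L[:,2])<.03);h=L[mm]
    print("mush",h.min(0),h.max(0))
E
```

```text
[0.56256199 0.13881282 0.01      ] [0.43852417 0.09312547 0.01      ] [ 0.49866525 -0.06773583  0.01      ] 0.13218439646595515 0.17173615762903374 110.4992215805252 20.22046475105489
[0.56289122 0.14471177 0.01      ] [0.43982133 0.09848454 0.01      ] [ 0.50080957 -0.06665501  0.01      ] 0.1314654125263768 0.1760415731419299 110.26986084045932 20.58706948449685
0 165
line [ 0.00621096 -0.00319765] z 0.005869790357049188
mush [ 0.07084541 -0.0232102  -0.01564049] [0.09307303 0.01773172 0.02360618]
1 85
line [ 0.03420544 -0.00427143] z 0.008229397596895754
mush [ 0.07524505 -0.02477865 -0.01995771] [0.09378848 0.01693057 0.02053144]
```

```bash
cat >> h.py <<'E'
def tool_frame(p,kind,flip=False):
    """R matrix of tool: z=-z_c; kind 'x': jaws(y) along x_c, 'y': jaws along y_c"""
    R,o=cradle(p); z=-R[:,2]
    y=R[:,0] if kind=='x' else R[:,1]
    if flip: y=-y
    return np.column_stack([np.cross(y,z),y,z])
def rv(M): return Ro.from_matrix(M).as_rotvec()
E
python3 - <<'E'
from h import *
from workcell import manip
from scipy.optimize import least_squares
T=dict(np.load("/tmp/top0.npz"));S=dict(np.load("/tmp/side0.npz"))
knob=[-.0515,-.062,.102]
for yaw in (109.5,110.3,111):
    def res(q):
        p=[q[0],q[1],np.radians(yaw)]
        return np.concatenate([proj(T,cw(p,knob))-[297.4,202.4],proj(S,cw(p,knob))-[291.8,190.8],proj(T,cw(p,[-.108,0,0]))-[303.3,230.2]])
    s=least_squares(res,[.52,0]);print(yaw,s.x,s.fun.round(1))
    p=[*s.x,np.radians(yaw)]
    R,o=cradle(p)
    for c in(T,S):
        W=cloud(c).reshape(-1,3);L=(W-o)@R
        h=L[(abs(L[:,0]-.082)<.008)&(abs(L[:,1])<.035)&(abs(L[:,2])<.033)]
        f=least_squares(lambda c:np.linalg.norm(h[:,1:]-c,axis=1)-.021,[0,0],loss="soft_l1",f_scale=.002);print("mush axis",f.x,len(h))
p=[.5225,0,np.radians(110.3)];np.save("p.npy",p)
for name,P,k in(("knob",knob,'x'),("open",[-.0515,-.149,.045],'x'),("stake",[0,0,0],'y'),("lift",[0,0,.13],'y')):
    for f in(0,1):
        M=tool_frame(p,k,f);pos=cw(p,P)+M[:,2]*.019
        print(name,f,manip.inverse_kinematics(pos,rv(M)))
E
```

```text
109.5 [0.52804045 0.00224218] [ 0.4  0.1  0.4 -0.3 -0.9 -0.3]
mush axis [ 0.00128955 -0.00711215] 110
mush axis [-0.00078433 -0.00536988] 202
110.3 [0.52696959 0.00126359] [ 0.3  0.2  0.4 -0.3 -0.7 -0.4]
mush axis [-0.00118369 -0.00721038] 107
mush axis [-0.00297684 -0.00501547] 196
111 [5.26044408e-01 3.95582609e-04] [ 0.2  0.2  0.3 -0.2 -0.6 -0.4]
mush axis [-0.00327201 -0.00735128] 105
mush axis [-0.00491869 -0.00439155] 188
knob 0 [-0.32965382  0.58497492  1.37590331  0.39825115  1.53366786 -2.34160403]
knob 1 [-0.32965382  0.58497492  1.37590331  0.39825115  1.53366786  0.79998862]
open 0 [-0.22765306  0.70672569  1.27023226  0.43276764  1.4809911  -2.26191902]
open 1 [-0.22765306  0.70672569  1.27023226  0.43276764  1.4809911   0.87967363]
stake 0 [-0.27100328  0.49205642  1.72946429  0.43767     1.274748    2.31099822]
stake 1 [-0.27100328  0.49205642  1.72946429  0.43767     1.274748   -0.83059444]
lift 0 [-0.35397911  0.44534729  1.49089076  0.38952259  1.56509787  2.35935947]
lift 1 [-0.35397911  0.44534729  1.49089076  0.38952259  1.56509787 -0.78223318]
```

```bash
cat >> h.py <<'E'
def fish(c,pose,X):
    """project world X with wrist camera; pose=(pos,rotvec)"""
    M=np.eye(4);M[:3,:3]=Ro.from_rotvec(pose[1]).as_matrix();M[:3,3]=pose[0]
    H=np.linalg.inv(M@c["hand_eye"]);X=np.atleast_2d(X);q=X@H[:3,:3].T+H[:3,3]
    r=np.hypot(q[:,0],q[:,1]);th=np.arctan2(r,q[:,2]);K=c["mtx"]
    return np.column_stack([K[0,2]+K[0,0]*th*q[:,0]/r,K[1,2]+K[1,1]*th*q[:,1]/r])
def ring(x,r,n=40,s=0):
    a=np.linspace(0,2*np.pi,n);return np.column_stack([np.full(n,x+s),r*np.cos(a),r*np.sin(a)])
def overlay(img,pr,p,s=0,beak=-1,col=(0,255,0)):
    def line(P,c=col): cv2.polylines(img,[np.round(pr(cw(p,np.array(P)))*4).astype(int)],False,c,1,cv2.LINE_AA,2)
    for x,r in((65,16),(92,21.5)): line(ring(-beak*x/1e3,r/1e3,s=s))
    for x,r in((65,16),(107,5)): line(ring(beak*x/1e3,r/1e3,s=s))
    for y in(-.01,.01): line([[-.065+s,y,.01],[.065+s,y,.01]])
    for a in(1,-1):
        for y in(-1,1):
            line([[a*.040,y*.0115,.004],[a*.062,y*.0115,.004],[a*.062,y*.026,.004],[a*.040,y*.026,.004],[a*.04,y*.0115,.004]],(255,255,0))
    line([[x,y,-.048] for x,y in((-.04,-.091),(.062,-.091),(.062,.031),(-.04,.031))],(0,255,255))
E
python3 - <<'E'
from h import *
from workcell import manip,vision
p=np.array([.5265,.001,np.radians(110.2)]);np.save("p.npy",p)
M=tool_frame(p,'y',1);manip.move_pose(cw(p,[0.0,0,.2])+M[:,2]*.019,rv(M))
o=manip.get_obs();c=vision.camera("wrist")
np.savez("/tmp/w1.npz",pos=o["position"],rot=o["tool_rot"],**c)
print(o["t"],o["position"],o["ft_force"])
cv2.imwrite("pics/w1.png",c["color"][:,:,::-1])
E
```

```text
2.4083 [ 0.55752749 -0.08484086  0.27171241] [ 0.53798648 -0.10966578  0.00536702]
```

View pics/w1.png

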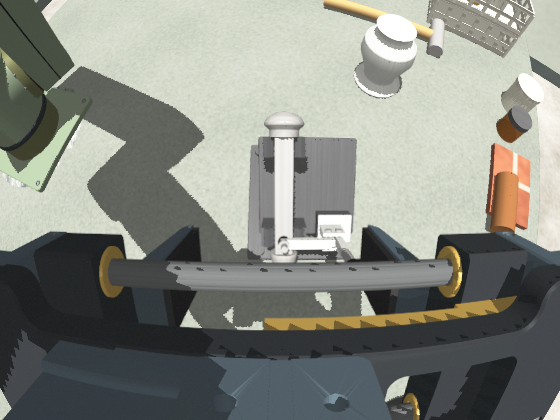

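Run:
```python
from h import *
c=dict(np.load("/tmp/w1.npz"));p=np.load("p.npy")
pr=lambda X:fish(c,(c["pos"],c["rot"]),X)
img=c["color"][:,:,::-1].copy();
F=4.5
img=cv2.resize(img[95:275,210:380],None,fx=F,fy=F,interpolation=cv2.INTER_CUBIC)[:600]
raw=img.copy()
pz=lambda X:(pr(X)-[210,95]+.5)*F-.5
overlay(img,pz,p,s=-.003)
img=np.hstack([img])[:600,:800];cv2.imwrite("pics/w1o.png",img);cv2.imwrite("pics/w1r.png",raw[:600,:800])
```

```text
(no output)
```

View pics/w1o.png

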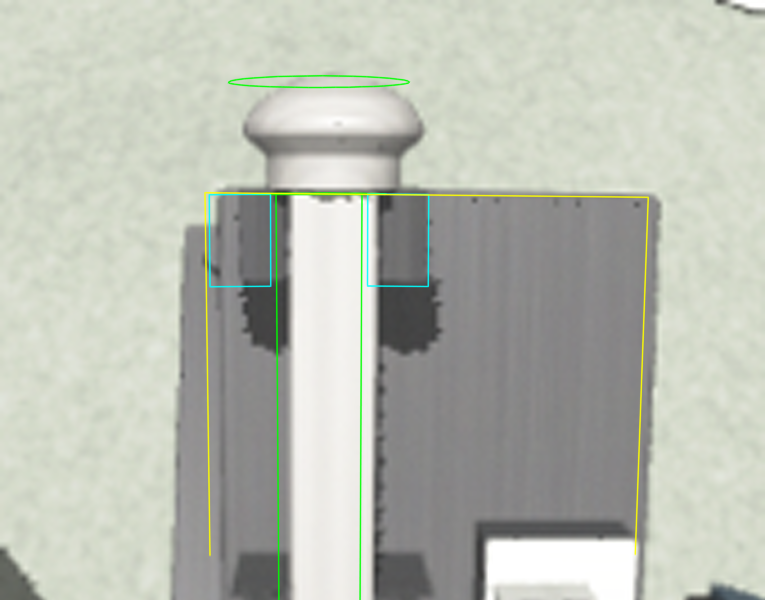

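View pics/w1r.png

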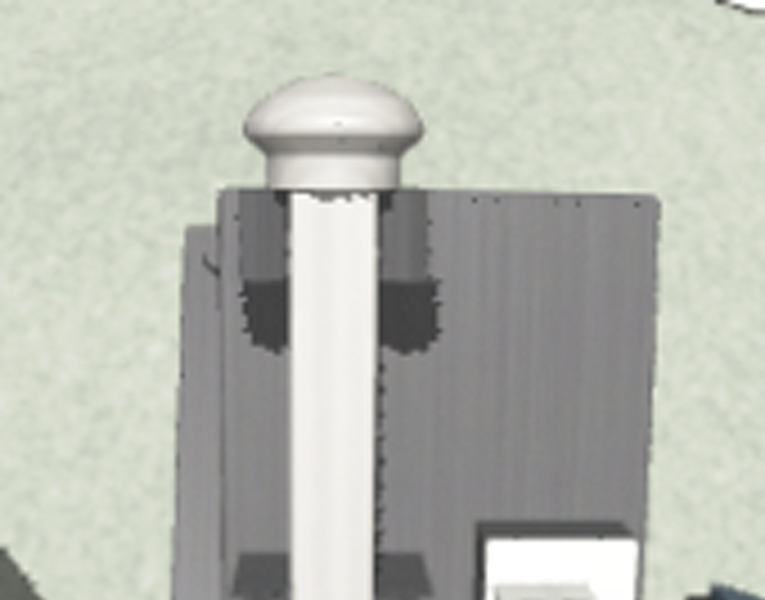

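Run:
```python
from h import *
from scipy.optimize import least_squares
c=dict(np.load("/tmp/w1.npz"));p0=np.load("p.npy")
F=4.5
pz=lambda X:(fish(c,(c["pos"],c["rot"]),X)-[210,95]+.5)*F-.5
def res(q):
    p=q[:3];s=-.003
    E=lambda P:pz(cw(p,np.array(P)))[0]
    def xat(A,B,row): 
        a,b=E(A),E(B);return a[0]+(row-a[1])*(b[0]-a[0])/(b[1]-a[1])
    r=[]
    for y,o1,o2 in((.01,290.5,289),(-.01,378,375)):
        A,B=[.06,y,.01],[-.03,y,.01]; r+=[xat(A,B,230)-o1,xat(A,B,560)-o2]
    for y,o in((.026,240.5),(-.026,429)): r.append(xat([.06,y,.004],[.04,y,.004],240)-o)
    r+=[E([.04,-.02,.004])[1]-281, E([.04,.02,.004])[1]-281]
    r+=[xat([.06,.031,-.048],[-.03,.031,-.048],300)-221,xat([.06,-.091,-.048],[-.03,-.091,-.048],300)-657]
    m=[cw(p,np.array([[q[3]+.085+d,y,0]for d in(-.004,0,.004)])) for y in(.0215,-.0215)]
    r+=[pz(m[0])[:,0].min()-244,pz(m[1])[:,0].max()-424]
    return np.array(r)
s=least_squares(res,[*p0,-.003],x_scale=[.001,.001,.01,.001]);print(s.x,np.degrees(s.x[2]),s.fun.round(1))
p=s.x[:3];np.save("p.npy",p)
R,o=cradle(p);print("shift in cradle",(o-cradle(p0)[1])@R)
T=dict(np.load("/tmp/top0.npz"));S=dict(np.load("/tmp/side0.npz"))
kn=cw(p,[-.0515,-.062,.102]);print(proj(T,kn)-[297.4,202.4],proj(S,kn)-[291.8,190.8],kn)
img=c["color"][95:275,210:380,::-1];img=cv2.resize(img,None,fx=F,fy=F,interpolation=cv2.INTER_CUBIC)[:600].copy()
overlay(img,pz,p,s=-.003);cv2.imwrite("pics/w1p.png",img)
```

```text
[ 0.5292249   0.00354489  1.91577954 -0.03015065] 109.76608239078148 [  1.3   2.1  -0.7  -1.7 -15.4  14.5  -0.   -1.2  -1.1   0.2   0.8  -0. ]
shift in cradle [ 0.00127603 -0.00342498 -0.00073672]
[-0.1969874  -0.40451045] [-0.44162112 -0.17453719] [ 0.61990213 -0.06545555  0.17758459]
```

View pics/w1p.png

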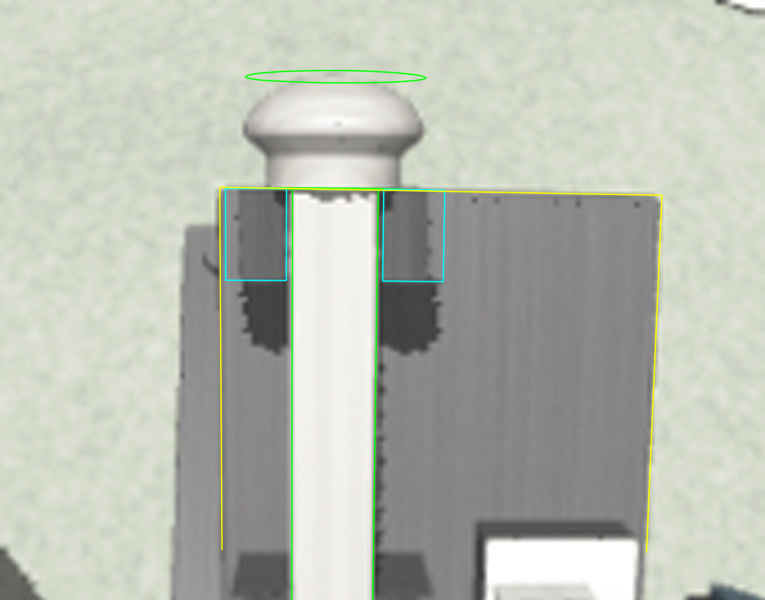

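```bash
cat >> h.py <<'E'
def knobpos(a): return [-.0515,-.062-.096*np.sin(a),.006+.096*np.cos(a)]
E
python3 - <<'E'
from h import *
from workcell import manip,vision
p=np.load("p.npy");M=tool_frame(p,'x',1);r=rv(M)
tp=lambda P:cw(p,P)+M[:,2]*.019
k=np.array(knobpos(0))
manip.grip(.06)
manip.move_pose(tp(k+[0,0,.07]),r)
hit=manip.move_straight(tp(k+[0,0,.0]),.1,max_force=6)
o=manip.get_obs();print(hit,o["t"],o["ft_force"])
if not hit:
    manip.grip(0.0)
    o=manip.get_obs();print(o["opening"],o["ft_force"],o["t"])
c=vision.camera("wrist");cv2.imwrite("pics/w2.png",c["color"][:,:,::-1])
E
```

```text
False 5.375 [-0.10410952  0.1385373  -0.05589982]
0.02651191320828562 [ 0.31067166 -0.68634135  1.02450297] 5.9917
```

View pics/w2.png

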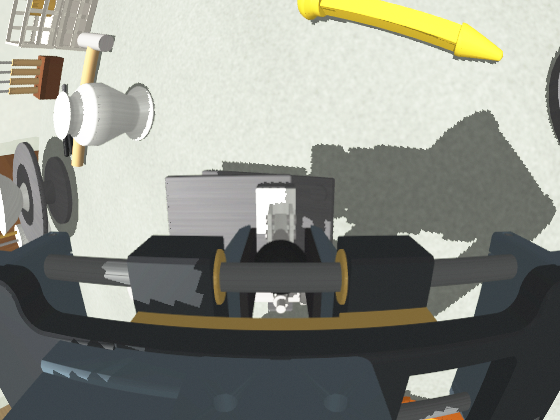

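The knob (280,255) is held between the pads, at an opening of 26.5 mm against a 28 mm ball. Now I'll swing it open.

Run:
```python
from h import *
from workcell import manip,vision
p=np.load("p.npy");M=tool_frame(p,'x',1)
tp=lambda P:cw(p,P)+M[:,2]*.019
R,_=cradle(p)
for a in np.r_[np.linspace(.12,1.08,9),1.14]:
    hit=manip.move_straight(tp(knobpos(a)),.12,max_force=20)
    o=manip.get_obs();print(round(a,2),hit,o["opening"].round(4),(o["ft_force"]@R).round(1))
    if hit: break
print(o["t"])
for n in("side","top"):
    c=vision.camera(n);np.savez(f"/tmp/{n}2.npz",**c)
    s=c["color"][180:310,230:360] if n=="side" else c["color"][180:270,220:350]
    cv2.imwrite(f"pics/{n}2.png",cv2.resize(s,None,fx=4,fy=4,interpolation=cv2.INTER_CUBIC)[:,:,::-1])
```

```text
Traceback (most recent call last):
AttributeError: 'float' object has no attribute 'round'
```

Run:
```python
from h import *
from workcell import manip,vision
p=np.load("p.npy");M=tool_frame(p,'x',1)
tp=lambda P:cw(p,P)+M[:,2]*.019
R,_=cradle(p)
for a in np.r_[np.linspace(.12,1.08,9)[1:],1.14]:
    hit=manip.move_straight(tp(knobpos(a)),.12,max_force=20)
    o=manip.get_obs();print(round(a,2),hit,round(o["opening"],4),(o["ft_force"]@R).round(1))
    if hit: break
print(o["t"])
for n in("side","top"):
    c=vision.camera(n);np.savez(f"/tmp/{n}2.npz",**c)
    s=c["color"][180:310,230:360] if n=="side" else c["color"][180:270,220:350]
    cv2.imwrite(f"pics/{n}2.png",cv2.resize(s,None,fx=4,fy=4,interpolation=cv2.INTER_CUBIC)[:,:,::-1])
```

```text
0.24 False 0.0261 [-0.  -0.7  1. ]
0.36 False 0.0265 [ 0.5 -1.   0.4]
0.48 False 0.0265 [ 0.4 -1.8  1.7]
0.6 False 0.0264 [-0.2 -2.3  2.1]
0.72 False 0.0261 [ 0.5 -4.1  2.5]
0.84 False 0.0264 [ 0.7 -4.9  2.4]
0.96 False 0.0265 [ 1.3 -5.   2.7]
1.08 False 0.0261 [ 1.1 -5.3  1.6]
1.14 False 0.0261 [ 0.7 -6.9  1.3]
8.5417
```

View pics/side2.png

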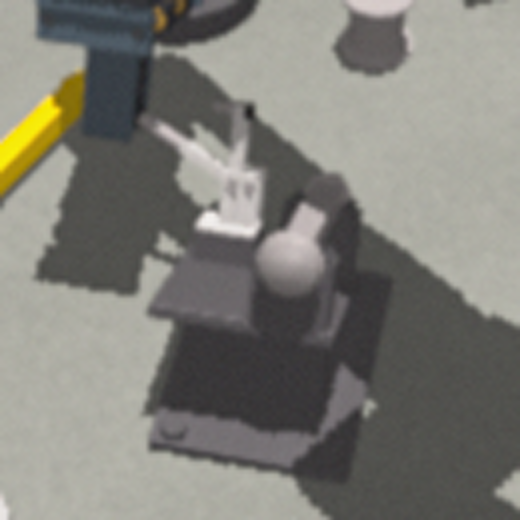

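The bar now stands upright at (235,130) and the handle is out at about 1.14 rad. The stake is still seated. I'll release the knob, move over the stake, go down and probe the gap between the saddles with the fingers.

Run:
```python
from h import *
from workcell import manip,vision
p=np.load("p.npy");M=tool_frame(p,'x',1)
R,_=cradle(p)
tp=lambda P:cw(p,P)+M[:,2]*.019
manip.grip(.06)
k=np.array(knobpos(1.14))
manip.move_straight(tp(k+[0,-.0,.11]),.2)
M=tool_frame(p,'y',1)
manip.move_pose(tp([0,0,.11]),rv(M))
manip.grip(.045)
hit=manip.move_straight(tp([0,0,.002]),.08,max_force=6)
o=manip.get_obs();print(hit,(o["ft_force"]@R).round(1),o["t"])
if not hit:
    L=[]
    for d in(1,-1):
        hit=manip.move_straight(tp([d*.034,0,.002]),.03,max_force=6)
        q=(manip.get_obs()["position"]-tp([0,0,.002]))@R
        o=manip.get_obs();print(hit,q.round(4),(o["ft_force"]@R).round(1),o["t"]);L.append(q[0])
        manip.move_straight(tp([d*.015,0,.002]),.1)
    print("mid",np.mean(L),"half",(L[0]-L[1])/2)
```

```text
False [ 0.1 -0.4 -0.2] 13.4833
True [0.0237 0.0004 0.0001] [-0.1  0.3  3. ] 14.2917
True [-0.0241  0.0001 -0.0001] [ 1.7 -0.   4.6] 15.7583
mid -0.00020501420673188844 half 0.023900967327462882
```

The gap half-width is 23.9 mm against 24 expected, and the centre is off by 0.2 mm. Next I'll grip the stake and probe its end-play.

Run:
```python
from h import *
from workcell import manip,vision
p=np.load("p.npy");M=tool_frame(p,'y',1)
R,_=cradle(p);p[:2]+=R[:2,0]*-.0002*1.0;np.save("p.npy",p)
tp=lambda P:cw(p,P)+M[:,2]*.019
loc=lambda:(manip.get_obs()["position"]-tp([0,0,0]))@R
F=lambda:(manip.get_obs()["ft_force"]@R).round(1)
manip.move_straight(tp([0,0,.002]),.1)
manip.grip(0.0)
print("grip",manip.get_obs()["opening"],F(),loc().round(4))
manip.move_straight(tp([0,0,.004]),.02)
print("lift2",F(),loc().round(4))
L=[]
for d in(1,-1):
    hit=manip.move_straight(tp([d*.009,0,.004]),.012,max_force=8)
    q=loc();print(hit,q.round(4),F());L.append(q[0] if hit else np.nan)
m=np.mean(L);print("mid",m,"half",(L[0]-L[1])/2)
manip.move_straight(tp([m,0,.004]),.03)
L2=[]
for d in(1,-1):
    hit=manip.move_straight(tp([m,d*.004,.004]),.012,max_force=8)
    q=loc();print(hit,q.round(4),F());L2.append(q[1])
    manip.move_straight(tp([m,0,.004]),.03)
print("ymid",np.mean(L2),manip.get_obs()["opening"],manip.get_obs()["t"])
```

```text
grip 0.019851004051927648 [ 0.   1.  -0.5] [-0.0002  0.0002  0.0019]
lift2 [-1.6  1.7 -4.3] [-0.0002  0.0004  0.0035]
True [0.0051 0.0007 0.0029] [-2.3 -0.6 -4.5]
True [-0.0001  0.001   0.002 ] [ 2.1 -0.3  1.1]
mid 0.0024606360274983556 half 0.0026080076591628795
True [0.0016 0.0016 0.0034] [-2.6 -2.5 -4. ]
True [ 0.0017 -0.0004  0.0025] [-3.6  0.4 -4.2]
ymid 0.0005808681893848253 0.019670030362450998 19.8667
```

Run:
```python
from h import *
from workcell import manip,vision
p=np.load("p.npy");M=tool_frame(p,'y',1)
R,_=cradle(p)
tp=lambda P:cw(p,P)+M[:,2]*.019
manip.move_straight(tp([.0024,.0005,.02]),.06)
manip.move_straight(tp([.0024,.0005,.13]),.15)
o=manip.get_obs();print(o["opening"],(o["ft_force"]@R).round(1),o["t"])
q=manip.inverse_kinematics(tp([-.0025,.0006,.13]),rv(tool_frame(p,'y',0)));print(o["qpos"].round(3),q)
# slow the turn: intermediate joint targets
manip.move_j((o["qpos"]+q)/2); manip.move_j(q)
o=manip.get_obs();print(o["opening"],(o["ft_force"]@R).round(1),o["t"])
c=vision.camera("wrist");np.savez("/tmp/w3.npz",pos=o["position"],rot=o["tool_rot"],**c)
cv2.imwrite("pics/w3.png",c["color"][:,:,::-1])
for n in("side","top"):
    c=vision.camera(n);np.savez(f"/tmp/{n}3.npz",**c)
    s=c["color"][150:310,230:390] if n=="side" else c["color"][170:270,200:350]
    cv2.imwrite(f"pics/{n}3.png",cv2.resize(s,None,fx=3.6,fy=3.6,interpolation=cv2.INTER_CUBIC)[:,:,::-1])
```

```text
0.019736026653982983 [-2.1  0.7 -4.4] 21.1667
[-0.34   0.455  1.475  0.387  1.577 -0.756] [-0.35064493  0.45327061  1.48090081  0.39395005  1.56249436  2.37107517]
0.01979580987187077 [-2.6 -0.5 -4.3] 23.95
```

View pics/w3.png

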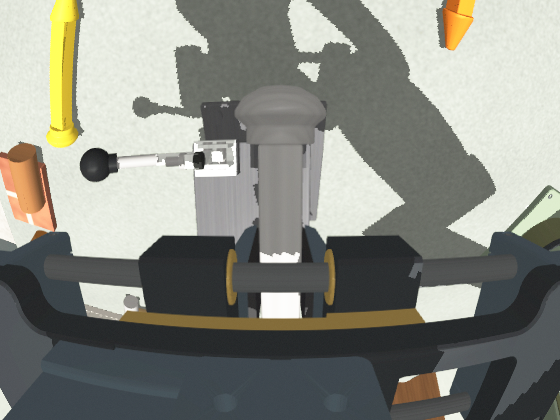

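View pics/side3.png

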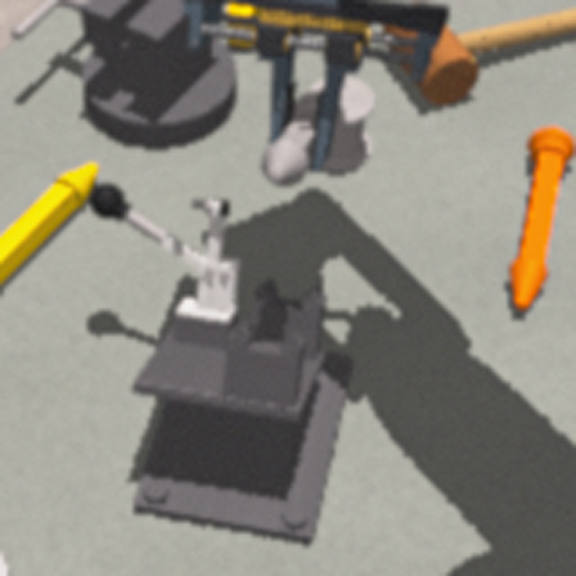

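The beak now points to the raised end and the empty saddles are visible. The stake is centred on the tool at about column 280. Before lowering, I'll overlay a predicted outline to check its pitch in the grasp.

Run:
```python
from h import *
c=dict(np.load("/tmp/w3.npz"));p=np.load("p.npy")
M=Ro.from_rotvec(c["rot"]).as_matrix()
# stake axes in cradle-like frame located at tool
Rc=np.column_stack([M[:,1]*0+np.cross(M[:,1],-M[:,2]),M[:,1],-M[:,2]])
R,_=cradle(p);print((R.T@Rc).round(3))
o=c["pos"]-M[:,2]*.019-(-M[:,2])*.002+Rc[:,0]*.00246
img=c["color"][70:250,190:370,::-1];F=3.3
img=cv2.resize(img,None,fx=F,fy=F,interpolation=cv2.INTER_CUBIC)
def L(P,col=(0,255,0)):
    q=(fish(c,(c["pos"],c["rot"]),np.array(P)@Rc.T+o)-[190,70]+.5)*F-.5
    cv2.polylines(img,[np.round(q*4).astype(int)],False,col,1,cv2.LINE_AA,2)
for x,r in((65,16),(86,21.5),(93,3)):L(ring(-x/1e3,r/1e3))
for y in(-.01,.01):L([[-.065,y,.01],[-.02,y,.01]])
cv2.imwrite("pics/w3o.png",img)
```

```text
[[ 1.    -0.001  0.   ]
 [ 0.001  1.     0.   ]
 [-0.    -0.     1.   ]]
```

View pics/w3o.png

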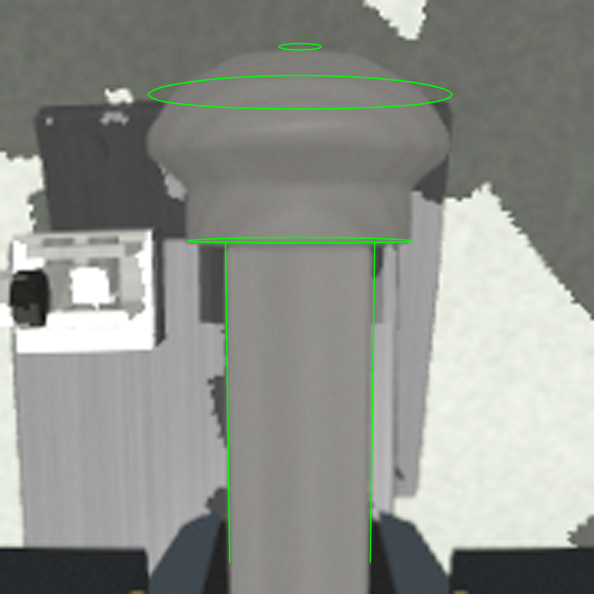

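The overlay matches to about 1 px, so there is no slip. Lowering now.

Run:
```python
from h import *
from workcell import manip,vision
p=np.load("p.npy");M=tool_frame(p,'y',0)
R,_=cradle(p)
tp=lambda P:cw(p,P)+M[:,2]*.019
loc=lambda:((manip.get_obs()["position"]-tp([0,0,0]))@R).round(4)
F=lambda:(manip.get_obs()["ft_force"]@R).round(1)
x,y=-.0025,.0006
manip.move_straight(tp([x,y,.025]),.12);print(F(),loc())
hit=manip.move_straight(tp([x,y,.000]),.025,max_force=6)
print(hit,F(),loc(),manip.get_obs()["t"])
c=vision.camera("wrist");cv2.imwrite("pics/w4.png",cv2.resize(c["color"][70:290,150:410],None,fx=2.7,fy=2.7)[:,:,::-1])
```

```text
[-2.9 -0.2 -5.7] [-0.0027  0.      0.0258]
True [ 2.1 -0.4  5.9] [-0.0025  0.0007  0.0019] 25.9833
```

View pics/w4.png

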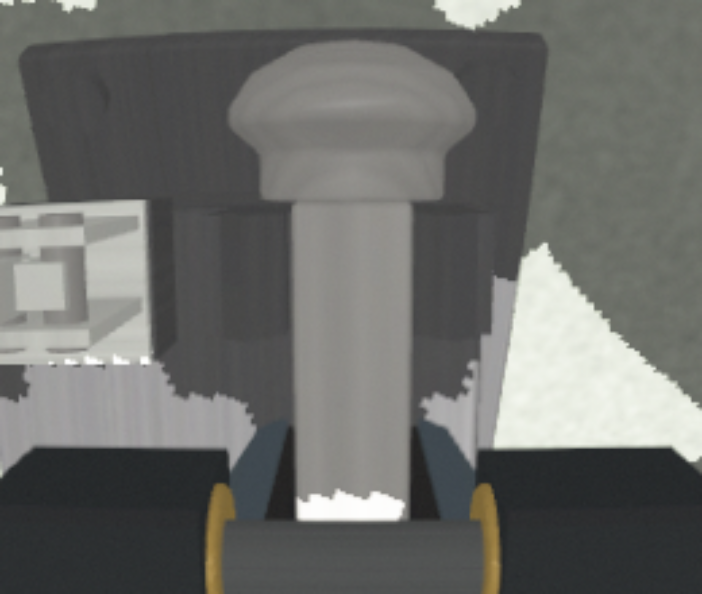

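Contact came at z 1.9 mm, the same as at pickup, so the stake is seated. I'll release it and regrip the knob.

Run:
```python
from h import *
from workcell import manip,vision
p=np.load("p.npy")
R,_=cradle(p)
F=lambda:(manip.get_obs()["ft_force"]@R).round(1)
M=tool_frame(p,'y',0)
tp=lambda P:cw(p,P)+M[:,2]*.019
manip.grip(.045)
manip.move_straight(tp([-.0025,.0006,.12]),.2)
M=tool_frame(p,'x',1);k=np.array(knobpos(1.14))
manip.grip(.06)
manip.move_pose(tp(k+[0,0,.09]),rv(M))
hit=manip.move_straight(tp(k),.12,max_force=6);print(hit,F())
o=manip.get_obs()
manip.grip(0.0);print(manip.get_obs()["opening"],F(),manip.get_obs()["t"])
c=vision.camera("wrist");np.savez("/tmp/w5.npz",pos=o["position"],rot=o["tool_rot"],**c)
cv2.imwrite("pics/w5.png",c["color"][:,:,::-1])
```

```text
False [ 0.4 -0.3  0.4]
0.025923354726478567 [2.2 1.  1.4] 30.6167
```

View pics/w5.png

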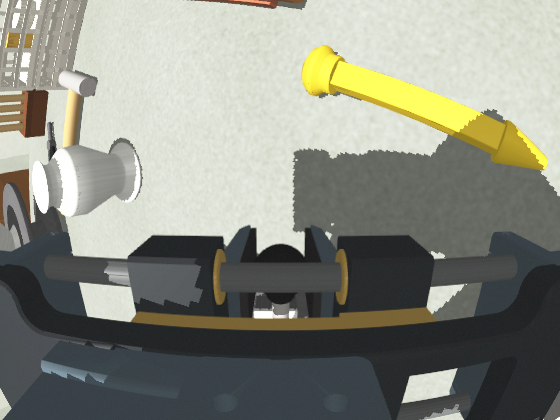

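The knob is held again at (280,260). Swinging the clamp shut.

Run:
```python
from h import *
from workcell import manip,vision
p=np.load("p.npy");M=tool_frame(p,'x',1)
tp=lambda P:cw(p,P)+M[:,2]*.019
R,_=cradle(p)
loc=lambda:((manip.get_obs()["position"]-tp([0,0,0]))@R).round(4)
F=lambda:(manip.get_obs()["ft_force"]@R).round(1)
for a in np.r_[np.linspace(1.02,.06,9),.0,-.03,-.06]:
    hit=manip.move_straight(tp(knobpos(a)),.12 if a>.1 else .03,max_force=20)
    print(round(a,2),hit,round(manip.get_obs()["opening"],4),F(),loc())
    if hit: break
print(manip.get_obs()["t"])
```

```text
1.02 False 0.0262 [2.  0.4 0.7] [-0.0512 -0.1436  0.0565]
0.9 False 0.0265 [2.7 0.7 0. ] [-0.0512 -0.1367  0.0656]
0.78 False 0.0262 [ 3.3  2.7 -1.7] [-0.0513 -0.1289  0.0741]
0.66 False 0.0266 [ 3.3  1.7 -2.4] [-0.0513 -0.1201  0.0816]
0.54 False 0.0264 [ 3.2  2.5 -3.5] [-0.0513 -0.1105  0.0882]
0.42 False 0.0262 [ 4.1  2.8 -3.1] [-0.0513 -0.1003  0.0936]
0.3 False 0.0265 [ 3.   1.9 -2. ] [-0.0514 -0.0898  0.0978]
0.18 False 0.0263 [ 3.5  1.1 -2.2] [-0.0514 -0.0789  0.1007]
0.06 False 0.0264 [ 4.4 -0.7  0.7] [-0.0515 -0.0677  0.1023]
0.0 False 0.0262 [ 3.9 -0.6  3.8] [-0.0515 -0.0617  0.1026]
-0.03 False 0.0266 [ 4.4 -1.   4.3] [-0.0515 -0.0591  0.1025]
-0.06 False 0.0263 [ 3.5 -7.2  3.3] [-0.0515 -0.0586  0.1026]
34.0417
```

Run:
```python
from h import *
from workcell import manip,vision
p=np.load("p.npy");M=tool_frame(p,'x',1)
tp=lambda P:cw(p,P)+M[:,2]*.019
manip.grip(.06)
k=np.array(knobpos(-.03))
manip.move_straight(tp(k+[0,0,.10]),.2)
M=tool_frame(p,'y',1)
manip.move_pose(tp([-.12,.0,.24]),rv(M))
manip.dwell(.3)
o=manip.get_obs();print(o["t"],o["ft_force"])
c=vision.camera("wrist");np.savez("/tmp/w6.npz",pos=o["position"],rot=o["tool_rot"],**c)
cv2.imwrite("pics/w6.png",c["color"][:,:,::-1])
for n in("side","top"):
    c=vision.camera(n);np.savez(f"/tmp/{n}6.npz",**c)
    s=c["color"][150:310,230:390] if n=="side" else c["color"][170:290,200:350]
    cv2.imwrite(f"pics/{n}6.png",cv2.resize(s,None,fx=3.6,fy=3.6,interpolation=cv2.INTER_CUBIC)[:,:,::-1])
    cv2.imwrite(f"pics/{n}6f.png",c["color"][:,:,::-1])
```

```text
37.1667 [ 0.48755933  0.03039433 -0.12260706]
```

View pics/w6.png

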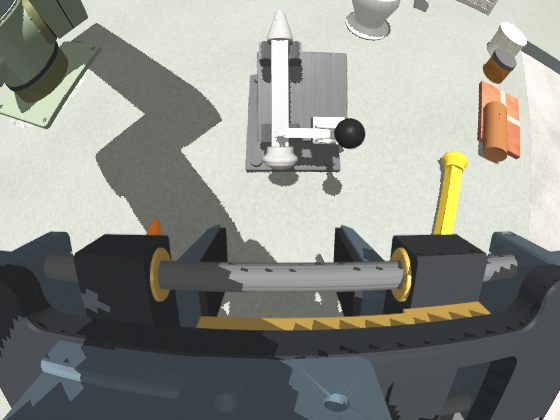

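View pics/side6.png

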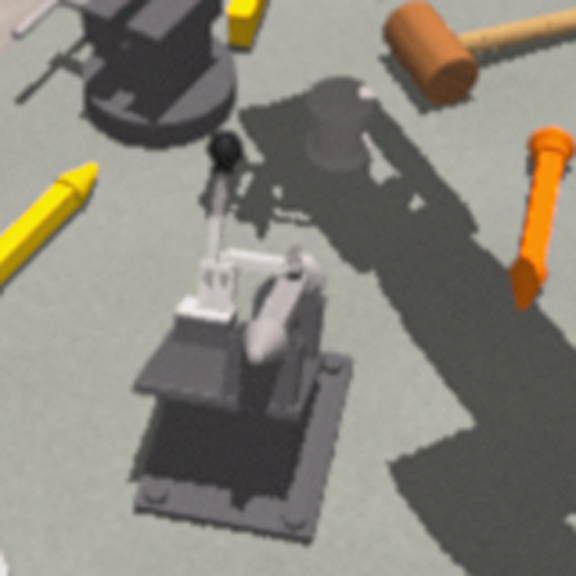

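View pics/top6f.png

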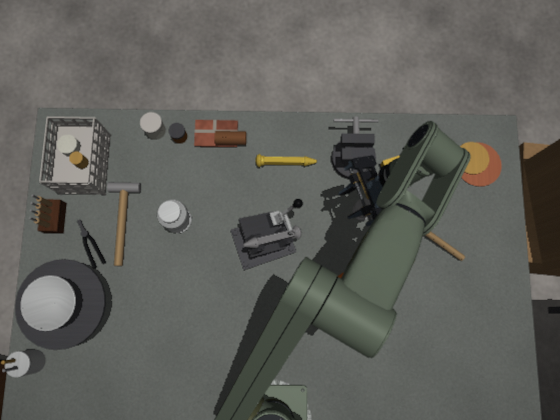

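Run:
```python
from h import *
c=dict(np.load("/tmp/w6.npz"));p=np.load("p.npy")
F=4.5
pz=lambda X:(fish(c,(c["pos"],c["rot"]),X)-[235,5]+.5)*F-.5
img=cv2.resize(c["color"][5:175,235:375,::-1],None,fx=F,fy=F,interpolation=cv2.INTER_CUBIC)[:600].copy() if 0 else None
F=3.5
img=cv2.resize(c["color"][5:175,235:375,::-1],None,fx=F,fy=F,interpolation=cv2.INTER_CUBIC).copy()
overlay(img,pz,p,s=-.003,beak=1)
for a,col in((0,(0,0,255)),(.05,(255,0,0))):
    q=pz(cw(p,[knobpos(a)]))[0];cv2.circle(img,tuple(int(v) for v in q.round()),4,col,-1)
cv2.imwrite("pics/w6o.png",img)
def knob(n):
    c=dict(np.load(n))
    W=cloud(c).reshape(-1,3);R,o=cradle(p);L=(W-o)@R
    d=np.linalg.norm(L-knobpos(0),axis=1)<.025;m=d&(L[:,2]>.092)
    v=c["color"].reshape(-1,3).mean(1)<75; idx=np.where(m&v)[0];return (idx%560).mean().round(2),(idx//560).mean().round(2),len(idx)
for n in("side","top"):print(n,knob(f"/tmp/{n}0.npz"),knob(f"/tmp/{n}6.npz"))
# bystanders moved? image diff
for n in("top","side"):
    a=dict(np.load(f"/tmp/{n}0.npz"));b=dict(np.load(f"/tmp/{n}6.npz"))
    T={"top":dict(vase=(155,195,195,240),spool=(350,195,378,222)),"side":dict(vase=(190,285,240,355),spool=(312,170,336,200),mallet=(333,145,412,180))}[n]
    for k,(u0,v0,u1,v1) in T.items():
        A,B=[cv2.cvtColor(q["color"][v0:v1,u0:u1],cv2.COLOR_RGB2GRAY).astype(np.float32) for q in(a,b)]
        print(n,k,cv2.phaseCorrelate(A,B))
```

```text
side (np.float64(291.73), np.float64(190.8), 66) (np.float64(292.16), np.float64(190.87), 67)
top (np.float64(297.13), np.float64(202.96), 71) (np.float64(297.24), np.float64(203.24), 75)
top vase ((0.029516188135612964, 0.523386281323706), 0.9904655581050449)
top spool ((0.5269605609003047, 2.8523659609204035), 0.053829612849671166)
side vase ((0.04102812567598946, 0.06860305380981657), 0.9783542723125882)
side spool ((-5.365592215492942, 1.5233619420930715), -0.19223495258225334)
side mallet ((-0.1761590997218434, 0.10097701439703499), 0.6390731023417578)
```

View pics/w6o.png

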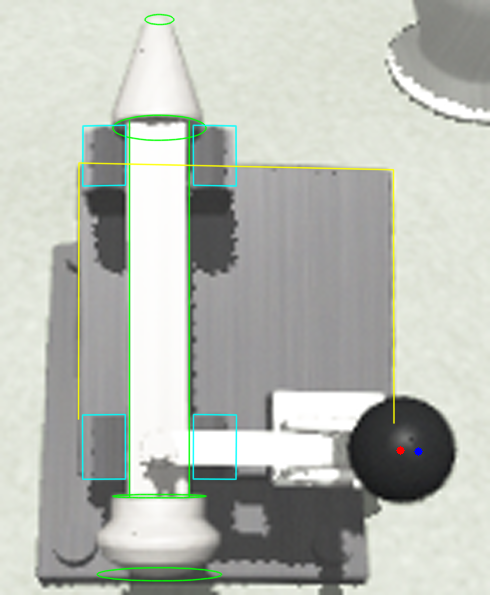

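Run:
```python
from workcell import manip
print(manip.sign_off(),manip.get_obs()["t"])
```

```text
the job is handed in; nothing more can be done
the job is handed in; nothing more can be done
```

The stake is turned end for end, so its beak is now out at the raised end. It sits in both saddles with the clamp shut on the shank, and I handed the job in at about 37 s of the 67 s allowed.

**What I did:**
- I gripped the knob and swung the clamp open to about 1.14 rad.
- I felt for the centre of the gap between the saddles with the fingers, then gripped the stake and felt its end-play.
- I lifted it 130 mm square to the slope, turned it half round with the last joint and lowered it until it touched.
- I then shut the clamp until the handle stopped and moved the arm clear.

**Last checks:**
- **Seating:** the stake touched down at the same height as at pickup (1.9 mm tool reading both times). The force changed by about 10 N.
- **Stake position:** the wrist overlay fits a stake slid about 3 mm down the slope, against its stop and inside the 6 mm limit. The beak tip showed slightly lower on the slope than predicted (roughly 1–2 mm), while the shoulders matched.
- **Clamp:** the knob is within 0.5 pixel of its original shut position in both fixed cameras. At the end of the swing the arm was pushing with about 7 N.
- **Bystanders:** the vase and mallet compared unmoved. The spool comparison was no use because the arm's shadow fell across it, but the arm never worked near it.

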